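Sweep out the drill vice and close it

ROBOT

A 6-joint arm with a two-finger parallel gripper is mounted at the origin on a cart in front of the work surface, level with it; the furniture and walls round the work are solid. World frame = base frame: x ahead of the robot, y to its left, z up, the work surface at z = 0. Lengths are in m, angles in rad, forces in N, time in s.
With the tool pointing down it reaches from about 0.375 to 0.925 m from the base axis. Payload 5.7 kg.
Tool frame: the origin (TCP) lies on the mounting face of the last link; the fingertips stand 173 mm ahead of it and the grasp point (between the pads) lies 155 mm ahead of it; z points along the fingers, y is the line along which they close (so a half turn about z gives the same grasp; the last joint's range is limited). The gripper opens to 85 mm and grips with 20 to 120 N. Pads are 22 mm wide; open, the fingers measure 114 mm over their backs; the gripper's body (76 mm by 85 mm) begins 54 mm behind the grasp point. The pads swing forward as they close: fully open they stand 13 mm farther back than shut.
Start: joints at [1.074, 0.359, 1.51, -0, 1.272, -0.115], TCP at [0.224, 0.557, 0.405] pointing down, gripper open.
Joint ranges: [-2.97, 2.97], [-1.01, 2.36], [0.21, 2.38], [-0.96, 4.11], [0.2, 2.71], [-2.98, 2.98]. Speed limits (rad/s): [2.39, 2.39, 3.14, 3.14, 3.14, 3.14].

INTERFACE

Orientations are given as a 3x3 rotation matrix whose columns are the frame's x, y, z axes.
In Python, from rig import arm gives the robot as it stands. The module is installed in compiled form; this text tells all that it offers.
- The arm moves only by the shell command python3 -m inch 'ROWS' [FORCE]. ROWS is JSON, a list that holds one entry, the list of rows, each a list of 7 numbers: the shift along the tool's x, y, z scaled (see below), then the turn, a rotation vector about the tool's x, y, z scaled (see below), then the closure, from -1 (fully open) to 1 (shut). In form: [[[tx, ty, tz, ax, ay, az, jaw], ...]]. A call has exactly 8 rows; each row shifts and turns the commanded pose from where the row before left it, along the tool's axes as they then stand; what a row does not reach is not made up. The controller multiplies each number of a shift by 2 cm and each number of a turn by 0.12 rad. A row lasts 1/12 s, in which the tool goes at most 41.7 mm and 7.16 degrees, less where a joint would pass 70% of its speed; a pose out of reach is approached as far as the arm can. A call with a number of a shift or a turn outside -1 to 1 is refused whole. A call with a gripper value outside its range is refused whole. The fingers move at their own pace and stop on an object; FORCE is the grip in N (left out, the last holds). Time passes only in rows, so rows that do not move let the fingers close, or fill a call up. It gives the time, the measured TCP pose, the force, the opening and the grip force at its end, in the units of the state.
- arm.observe(): the state, without advancing time (a new reading comes with each control period).
- arm.grab_frame(name): name is "scene" or "top"; returns the picture (400x640x3 uint8, red, green, blue); there is no depth.
- arm.calibration(name): a dict with "K" (3x3 intrinsics, pixels), "k1" (the pictures are not rectified: a ray, as slopes to the right and down, at radius r is drawn at 1 + k1 r^2 times it, then the intrinsics apply), "pose" (4x4, takes a point from camera to world coordinates). Camera axes: x right, y up, looking along -z (the intrinsics and any distortion apply to the point x, -y, -z); pixel columns grow to the right and rows downward; lengths in m; the calibration is good to about 2 mm. A picture is of the moment at which its call begins. calibration takes no time and is no camera call.
- arm.hand_in(): hands the job in; it is judged then, once.
Trained networks look in the newest picture that a camera, given by its name, has taken for a name from the list of things; names that differ only in an ending like _2 or _b are one class to them, and where a whole thing is asked for, a point or a joint stands for the part that bears it (a point fixed in the world has none). Each returns a list of dicts, best first, with "confidence" (0 to 1); they miss things now and then, are a little off and sometimes report something else, mostly with a low value. They report only what shows in the picture. A call takes as long as a camera call.
- arm.spot_in(camera, thing): "point" ([x, y, z] in m, in world coordinates, good to about 4 mm: the middle of the surface that is visible of it).
- arm.regions_of(camera, thing): "region" (400x640 bool, what is visible of it).
- arm.place_of(camera, thing): "point" ([x, y, z] in m, in world coordinates, good to about 4 mm: a listed point, or the origin of a listed thing).
The state is a dict: "t": time; "joints": joint angles; "dq": joint speeds; "joint_efforts": joint torques, N m; "ee_pos": TCP position; "tool_rot": TCP orientation; "ft_force": force on the tool from outside, world axes, zero at the start; "wrist_torque": the same for the moment, N m; "grip_width": opening from 0.0 (shut) to 1.0 (fully open); "grip_force": force on a finger pad.
Only numpy, scipy, OpenCV 4.12 (cv2) and the standard library are available. Lean on these libraries where they do the work, as an engineer would, in place of code of your own. Each camera call takes 0.05 s, during which the arm holds its last target. There are 200 camera calls.

TASK

Use the bench brush, not the gripper, to sweep the three metal off-cuts out from between the open jaws of the blue vice into the steel scrap bowl at the end of the jaws. Then put the brush down on the tray floor clear of the vice and the bowl, and push the sliding jaw fully shut against the fixed one. Leave the bowl, the pink ring tray and the abrasive roll where they are.

Things in the scene. Friction and masses are not known exactly. Their poses are not given: they have to be found in the camera images.
- vice: Blue drill vice, fixed, 196 (x) x 100 (y) mm. Origin: mid-width, at tray-floor level. Flat bed at z = 30 mm, y = -48 to +48 mm. Fixed jaw at the +x side, face at x = +25 mm; sliding jaw at the -x side, 30 mm thick; both 96 mm wide (y), tops at z = 52 mm. Between them a slot along y, open at both ends: the bowl stands at one end (+y or -y), the ring tray at the other.
- jaw (a joint): Opening between the jaw faces, m: 0 is shut, face to face; at most 0.062; starts between 0.047 and 0.056. The sliding jaw is pushed along the vice's +x to shut; about 4 N of friction, no spring, stays where left. Its face is at vice x = 25 mm minus the opening.
- jaw_back (a point): Middle of the sliding jaw's flat back face (the face to push, looking along the vice's -x), 42 mm above the tray floor, 12 mm above the bed. A low cam lever lies on the jaw's top, up to 58 mm above the tray floor.
- brush: Loose bench brush, about 90 g, 163 mm long, standing on its dark bristles, wooden handle level. Origin: centre of the bristle tips' underside; x points away from the handle, z up. Bristle block 68 (x) x 35 (y) mm, 48 mm high, stiff; wooden head 72 x 38 mm, z = 48 to 64 mm; handle from x = -36 to -127 mm. Starts with its handle toward the robot.
- brush_grip (a point): Grip point in the middle of the brush handle's neck, 62 mm behind the brush's origin along its -x and 60 mm above the bristle tips. The handle there is 20 mm wide (y) and 16 mm high (z = 52 to 68 mm).
- brass_offcut: Loose yellow brass bar end, 22 x 18 x 17 mm, 55 g; origin under its centre. Starts on the vice bed between the jaws.
- silver_button: Loose silver-grey round casting button, 23 mm across, 18 mm high with its sprue stub, 50 g; origin under its centre. Starts on the vice bed between the jaws.
- copper_offcut: Loose copper bar end with a step, 20 x 19 mm, 19 mm high, 50 g; origin under its centre. Starts on the vice bed between the jaws.
- bowl: Loose round spun steel scrap bowl, 107 mm across the rim and 28 mm high, a few silver blanks in it; origin under its centre. It stands on the tray floor at one end of the slot, rim about 4 to 7 mm from the vice, its rim 2 mm lower than the vice bed.
- ring_tray: Loose pink tray of finished rings, 60 x 70 x 16 mm; origin under its centre. It stands at the other end of the slot. To be left alone.
- abrasive_roll: Loose grey-brown roll of abrasive strip, 68 mm across and 24 mm high, lying flat in the tray on the other side of the vice from the brush; origin under its centre. To be left alone.

How it is judged:
On the way, in this order (a step that is already met when the one before it is completed fails the run):
1. the brush's bristles are lowered into the slot between the open jaws (z of brush in the frame of vice between 0.025 and 0.05 m and x of brush in the frame of vice between -0.025 and 0.02 m and y of brush in the frame of vice between -0.08 and 0.08 m and value of joint jaw above 0.03 m), for 0.1 s.
2. all three off-cuts lie in the scrap bowl while the jaws are still open (horizontal distance between each of brass_offcut, silver_button, copper_offcut and bowl below 0.05 m and height (world z) of each of brass_offcut, silver_button, copper_offcut below 0.04 m and value of joint jaw above 0.03 m), for 0.2 s.
3. the brush is set down and the sliding jaw is shut (value of joint jaw below 0.0025 m and height (world z) of brush below 0.03 m and contact force between the fingers and brush below 0.1 N), for 0.2 s.
At the end, for the whole second after the job is handed in: All three off-cuts lie inside the scrap bowl (centres within 50 mm of its centre and below 40 mm), the vice is shut (opening under 2.5 mm), and the brush lies still on the tray floor, touching neither vice nor bowl (horizontal distance between each of brass_offcut, silver_button, copper_offcut and bowl below 0.05 m and height (world z) of each of brass_offcut, silver_button, copper_offcut below 0.04 m and value of joint jaw below 0.0025 m and height (world z) of brush below 0.03 m and height (world z) of brush_grip below 0.078 m and linear speed of brush below 0.02 m/s and contact force between brush and vice below 0.05 N and contact force between brush and bowl below 0.05 N).
It fails at once if the gripper or arm touches an off-cut (contact force between any of the arm, the fingers and brass_offcut above 0.3 N or contact force between any of the arm, the fingers and silver_button above 0.3 N or contact force between any of the arm, the fingers and copper_offcut above 0.3 N).
It fails at once if the scrap bowl is pushed more than 30 mm from its place or tipped (distance of bowl from where it was at the start of the episode above 0.03 m or angle between bowl's own z axis and vertical above 0.5 rad).
It fails at once if the ring tray or the abrasive roll is moved more than 30 mm (distance of any of ring_tray, abrasive_roll from where it was at the start of the episode above 0.03 m).
It also fails if it takes over 61 s, if anything falls off the work surface, if the arm or the gripper's body presses on something with over 40 N, if the wrist force passes 120 N, or if a joint passes its speed limit or range.

## Working session

There is one attempt and no reset: what is moved stays moved. The work goes in short steps, Python scripts to look and compute and a shell command to move; the robot and the scene stay as the last step left them, time stands still between calls to the robot, and variables do not carry over. Pictures are saved under pics/ and viewed, at most 13 in all, crops included, and the job is handed in when it is done.

```bash
mkdir -p pics; ls; cat > h.py <<'E'
import numpy as np, cv2
from rig import arm
def save(cam,name):
    f=arm.grab_frame(cam); cv2.imwrite('pics/'+name,f[:,:,::-1]); return f
def pix2world(cam,uv,z):
    c=arm.calibration(cam);K=np.array(c['K']);T=np.array(c['pose'])
    uv=np.atleast_2d(np.array(uv,float)).reshape(-1,2)
    d=(uv-[K[0,2],K[1,2]])/[K[0,0],K[1,1]]; s=d.copy()
    for _ in range(20): s=d/(1+c['k1']*(s**2).sum(1,keepdims=True))
    r=np.c_[s[:,0],-s[:,1],-np.ones(len(s))]@T[:3,:3].T
    o=T[:3,3]; return o+r*((z-o[2])/r[:,2])[:,None]
def st():
    s=arm.observe(); print(round(s['t'],2),np.round(s['ee_pos'],4),np.round(s['tool_rot'],3).tolist(),np.round(s['ft_force'],1),round(s['grip_width'],3),round(s['grip_force'],1),np.round(s['joints'],2)); return s
E
python3 - <<'E'
from h import *
save('top','top0.png'); save('scene','sc0.png')
for n in ['vice','jaw_back','brush','brush_grip','brass_offcut','silver_button','copper_offcut','bowl','ring_tray','abrasive_roll']:
  for c in ['top','scene']:
    r=arm.place_of(c,n)
    print(n,c,[(np.round(x['point'],4).tolist(),round(x['confidence'],2)) for x in r[:2]])
st()
E
```

```text
pics
vice top [([0.4736, -0.0705, 0.0283], 0.68), ([0.4815, -0.0679, -0.0015], 0.66)]
vice scene [([0.4787, -0.0653, -0.0016], 0.59), ([0.5115, -0.3039, -0.0021], 0.31)]
jaw_back top []
jaw_back scene [([0.4207, -0.0652, 0.0459], 0.62)]
brush top [([0.5177, 0.244, -0.0007], 0.93)]
brush scene [([0.5158, 0.2393, 0.0017], 0.8)]
brush_grip top [([0.4613, 0.2368, 0.0585], 0.82)]
brush_grip scene [([0.4602, 0.2436, 0.0607], 0.67)]
brass_offcut top [([0.4719, -0.1736, 0.002], 0.41), ([0.4839, -0.0935, 0.0254], 0.39)]
brass_offcut scene [([0.4805, -0.0938, 0.0297], 0.46)]
silver_button top [([0.4796, -0.0294, 0.0299], 0.6)]
silver_button scene [([0.4763, -0.0291, 0.0314], 0.39)]
copper_offcut top [([0.4747, -0.0667, 0.0272], 0.49)]
copper_offcut scene [([0.4835, -0.0624, 0.0294], 0.55)]
bowl top [([0.4751, 0.042, 0.0], 0.97)]
bowl scene [([0.4715, 0.0443, 0.0039], 0.56)]
ring_tray top [([0.4707, -0.1735, 0.0], 0.73), ([0.4862, -0.0946, 0.0273], 0.68)]
ring_tray scene [([0.4695, -0.1761, -0.0017], 0.84), ([0.4599, 0.2443, 0.0614], 0.47)]
abrasive_roll top [([0.5071, -0.3054, -0.0026], 0.81), ([0.4757, -0.0335, 0.0291], 0.42)]
abrasive_roll scene [([0.5104, -0.3043, -0.0014], 0.73), ([0.4713, -0.1782, -0.0006], 0.6)]
1.1 [0.2235 0.5568 0.4047] [[-0.928, 0.373, -0.0], [0.373, 0.928, -0.0], [0.0, -0.0, -1.0]] [0.4 0.4 0.1] 1.004 0.0 [ 1.07  0.36  1.51 -0.    1.27 -0.12]
```

View pics/top0.png

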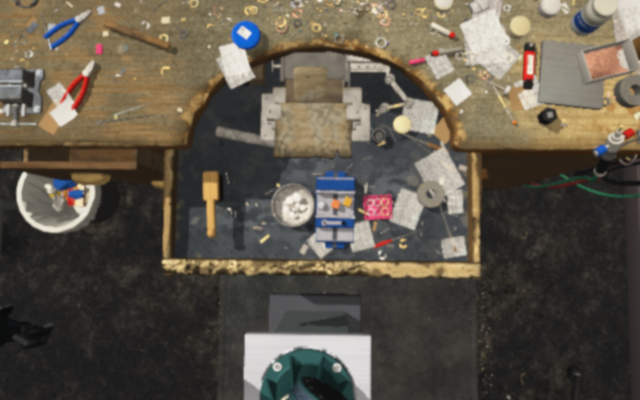

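View pics/sc0.png

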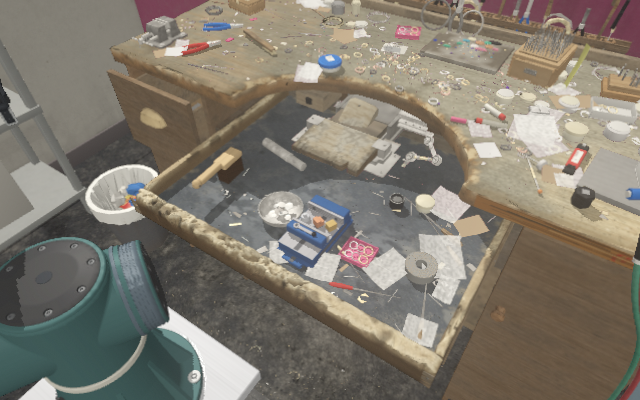

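The top view shows the vice at (335,208), the bowl at its +y end at (293,205), the brush at (210,200) with its handle toward the robot, and the ring tray at (377,207). Next I'll measure the yaws.

```bash
python3 - <<'E'
from h import *
f=arm.grab_frame('top'); g=arm.grab_frame('scene')
cv2.imwrite('pics/cropA.png',np.hstack([cv2.resize(f[160:260,260:400],None,fx=5,fy=5,interpolation=2)[:,:,::-1]]))
cv2.imwrite('pics/cropB.png',cv2.resize(g[185:275,250:390],None,fx=5,fy=5,interpolation=2)[:,:,::-1])
for n,z in [('brush',.066),('vice',.045),('bowl',.028)]:
  for r in arm.regions_of('top',n)[:1]:
    m=r['region']; ys,xs=np.nonzero(m); w=pix2world('top',np.c_[xs,ys],z)[:,:2]
    (c,s,a)=cv2.minAreaRect((w*1000).astype(np.float32)); 
    print(n,round(r['confidence'],2),len(xs),w.mean(0).round(4),np.round(c,1),np.round(s,1),round(a,1))
    if n=='brush':
      for lo in np.arange(w[:,0].min(),w[:,0].max(),.02):
        k=(w[:,0]>=lo)&(w[:,0]<lo+.02); print(w[k].mean(0).round(4),np.ptp(w[k,1]).round(3))
for c in ['top','scene']:
  for n in ['vice','brush','brush_grip','jaw_back','brass_offcut']:
    r=arm.place_of(c,n); print(n,c,[(np.round(x['point'],4).tolist(),round(x['confidence'],2)) for x in r[:2]])
print(np.round(arm.calibration('top')['pose'],3))
E
```

```text
brush 0.81 921 [0.4898 0.2342] [475.4 231.2] [161.8  49.2] 1.9
[0.4044 0.2324] 0.022
[0.4249 0.2346] 0.02
[0.4443 0.2352] 0.02
[0.4638 0.2358] 0.02
[0.4862 0.2342] 0.047
[0.5051 0.2326] 0.05
[0.525  0.2339] 0.05
[0.5443 0.2356] 0.05
[0.5558 0.2375] 0.027
vice 0.55 2666 [ 0.4645 -0.0662] [466.7 -66.2] [190.4  98.3] 0.8
bowl 0.69 1409 [0.4767 0.0401] [476.1  40.2] [103.2 103.2] 0.8
vice top [([0.4817, -0.0663, -0.0032], 0.75)]
brush top [([0.5209, 0.2444, 0.0007], 0.83), ([0.5065, -0.3063, 0.002], 0.15)]
brush_grip top [([0.4616, 0.2375, 0.0597], 0.73)]
jaw_back top [([0.4241, -0.0627, 0.0441], 0.78)]
brass_offcut top [([0.4826, -0.0924, 0.0301], 0.42)]
vice scene [([0.4802, -0.0628, 0.0322], 0.7), ([0.4791, -0.066, -0.0023], 0.6)]
brush scene [([0.5184, 0.2402, 0.0018], 0.59)]
brush_grip scene [([0.4601, 0.2415, 0.0619], 0.91)]
jaw_back scene [([0.4225, -0.0676, 0.0415], 0.69), ([0.5106, -0.3022, 0.0003], 0.41)]
brass_offcut scene [([0.4798, -0.0958, 0.0315], 0.43)]
[[ 0.013  0.997 -0.079  0.401]
 [-1.     0.011 -0.016 -0.051]
 [-0.015  0.079  0.997  1.19 ]
 [ 0.     0.     0.     1.   ]]
```

View pics/cropA.png

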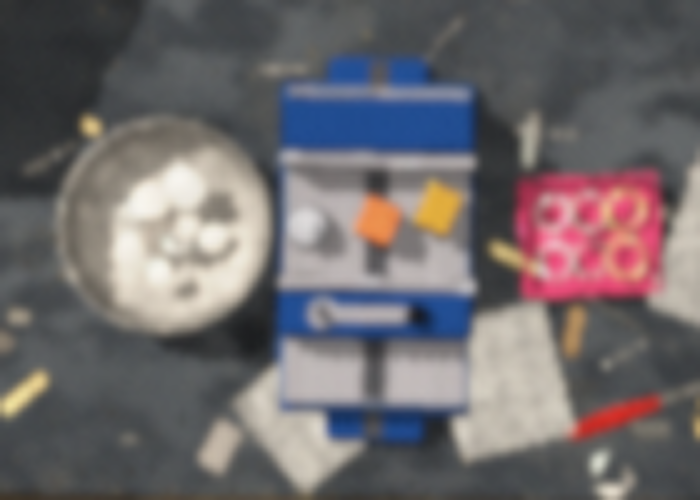

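View pics/cropB.png

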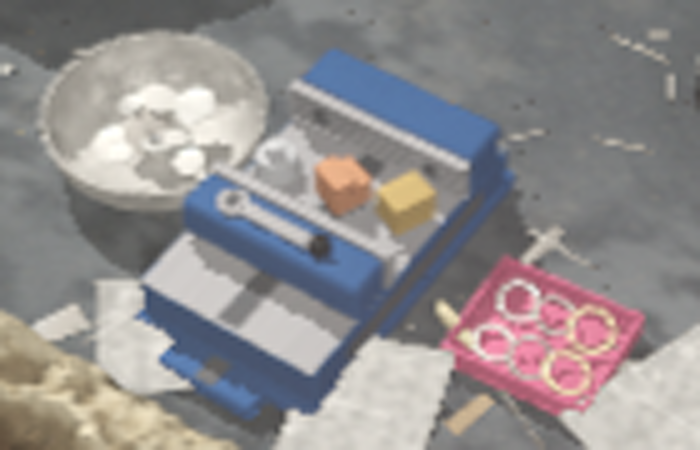

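The crops show the silver button, copper and brass from left to right in the slot, at (307,228), (378,220) and (438,208) in the first crop. The bowl is at the +y end and the vice is nearly square to the world frame.

```bash
python3 - <<'E'
from h import *
P=lambda pts,z:pix2world('top',np.array(pts)/5+[260-.4,160-.4],z)[:,:2].round(4).tolist()
print('fixed back edge',P([[284,86],[475,90]],.052))
print('fixed face edge',P([[280,163],[476,170]],.052))
print('slide face edge',P([[282,280],[474,284]],.052))
print('slide back edge',P([[279,336],[469,342]],.052))
print('bed left side/right',P([[283,220],[474,220]],.03))
print('bed rear corners',P([[280,408],[466,413]],.03))
print('offcuts S C B',P([[307,228],[378,220],[438,208]],.045))
E
```

```text
fixed back edge [[0.5435, -0.0196], [0.5425, -0.1138]]
fixed face edge [[0.5053, -0.0181], [0.503, -0.1146]]
slide face edge [[0.4477, -0.0199], [0.4469, -0.114]]
slide back edge [[0.4203, -0.0188], [0.4185, -0.1118]]
bed left side/right [[0.4787, -0.0194], [0.4798, -0.115]]
bed rear corners [[0.3849, -0.0192], [0.3836, -0.1117]]
offcuts S C B [[0.4739, -0.0317], [0.4782, -0.0668], [0.4845, -0.0963]]
```

```bash
python3 -m inch '[[[-0.7,-0.43,0,0,0,0,-0.2],[-0.7,-0.43,0,0,0,0,-0.2],[-0.7,-0.43,0,0,0,0,-0.2],[-0.7,-0.43,0,0,0,0,-0.2],[-0.7,-0.43,0,0,0,0,-0.2],[-0.7,-0.43,0,0,0,0,-0.2],[-0.7,-0.43,0,0,0,0,-0.2],[-0.7,-0.43,0,0,0,0,-0.2]]]' 60
python3 -m inch '[[[-0.7,-0.43,0,0,0,0,-0.2],[-0.7,-0.43,0,0,0,0,-0.2],[-0.7,-0.43,0,0,0,0,-0.2],[-0.7,-0.43,0,0,0,0,-0.2],[-0.7,-0.43,0,0,0,0,-0.2],[-0.7,-0.43,0,0,0,0,-0.2],[-0.7,-0.43,0,0,0,0,-0.2],[-0.7,-0.43,0,0,0,0,-0.2]]]'
python3 -m inch '[[[-0.7,-0.43,0,0,0,0,-0.2],[-0.7,-0.43,0,0,0,0,-0.2],[-0.7,-0.43,0,0,0,0,-0.2],[-0.7,-0.43,0,0,0,0,-0.2],[-0.7,-0.43,0,0,0,0,-0.2],[-0.7,-0.43,0,0,0,0,-0.2],[-0.7,-0.43,0,0,0,0,-0.2],[-0.7,-0.43,0,0,0,0,-0.2]]]'
python3 -m inch '[[[0,0,0.2,0,0,0.94,-0.2],[0,0,0.2,0,0,0.94,-0.2],[0,0,0.2,0,0,0.94,-0.2],[0,0,0.2,0,0,0.94,-0.2],[0,0,0.2,0,0,0.94,-0.2],[0,0,0.2,0,0,0.94,-0.2],[0,0,0.2,0,0,0.94,-0.2],[0,0,0.2,0,0,0.94,-0.2]]]'
python3 -m inch '[[[0,0,0.2,0,0,0.94,-0.2],[0,0,0.2,0,0,0.94,-0.2],[0,0,0.2,0,0,0.94,-0.2],[0,0,0.2,0,0,0.94,-0.2],[0,0,0.2,0,0,0.94,-0.2],[0,0,0.2,0,0,0.94,-0.2],[0,0,0.2,0,0,0.94,-0.2],[0,0,0.2,0,0,0.94,-0.2]]]'
python3 -m inch '[[[0,0,0.2,0,0,0.94,-0.2],[0,0,0.2,0,0,0.94,-0.2],[0,0,0.2,0,0,0.94,-0.2],[0,0,0.2,0,0,0.94,-0.2],[0,0,0.2,0,0,0.94,-0.2],[0,0,0.2,0,0,0.94,-0.2],[0,0,0.2,0,0,0.94,-0.2],[0,0,0.2,0,0,0.94,-0.2]]]'
cat >> h.py <<'E'
def go(p,yaw_y=None):  # report tool-axis units to bring TCP to p, turn to bring tool y to yaw (deg)
    s=st(); R=np.array(s['tool_rot']); print('units',((np.array(p)-s['ee_pos'])@R/.02).round(2))
    if yaw_y is not None:
        a=np.degrees(np.arctan2(R[1,1],R[0,1])); d=(yaw_y-a+180)%360-180; print('yaw now',a.round(2),'az units',(-np.radians(d)/.12).round(2))
E
python3 -c "
from h import *
go([.461,.239,.214],-87)"
```

```text
t: 2.52
ee_pos: [0.3022, 0.4505, 0.4048]
tool_rot: [[-0.928, 0.373, 0.0], [0.373, 0.928, -0.0], [-0.0, 0.0, -1.0]]
ft_force: [0.3, 0.0, 0.4]
grip_width: 0.602
grip_force: 0.0
t: 3.18
ee_pos: [0.3806, 0.345, 0.4048]
tool_rot: [[-0.928, 0.373, 0.0], [0.373, 0.928, 0.0], [-0.0, 0.0, -1.0]]
ft_force: [-0.2, 0.2, 1.4]
grip_width: 0.602
grip_force: 0.0
t: 3.85
ee_pos: [0.4589, 0.2393, 0.4048]
tool_rot: [[-0.928, 0.373, 0.0], [0.373, 0.928, -0.0], [-0.0, 0.0, -1.0]]
ft_force: [0.4, -0.8, -0.3]
grip_width: 0.599
grip_force: 0.0
t: 4.52
ee_pos: [0.4585, 0.2401, 0.3726]
tool_rot: [[-0.277, 0.961, 0.0], [0.961, 0.277, 0.0], [-0.0, 0.0, -1.0]]
ft_force: [0.9, -0.1, -0.5]
grip_width: 0.601
grip_force: 0.0
t: 5.18
ee_pos: [0.4585, 0.2401, 0.3406]
tool_rot: [[0.582, 0.813, 0.0], [0.813, -0.582, -0.0], [0.0, 0.0, -1.0]]
ft_force: [-0.1, -0.2, 0.6]
grip_width: 0.596
grip_force: 0.0
t: 5.85
ee_pos: [0.4586, 0.2401, 0.3086]
tool_rot: [[0.999, 0.047, 0.0], [0.047, -0.999, 0.0], [0.0, 0.0, -1.0]]
ft_force: [-0.0, 0.4, -0.4]
grip_width: 0.599
grip_force: 0.0
5.85 [0.4586 0.2401 0.3086] [[0.999, 0.047, 0.0], [0.047, -0.999, 0.0], [0.0, 0.0, -1.0]] [-0.   0.4 -0.4] 0.599 0.0 [ 0.35  0.35  1.8  -0.    0.99  1.87]
units [0.12 0.06 4.73]
yaw now -87.31 az units -0.04
```

```bash
python3 -m inch '[[[0.02,0.01,0.6,0,0,0,-0.2],[0.02,0.01,0.6,0,0,0,-0.2],[0.02,0.01,0.6,0,0,0,-0.2],[0.02,0.01,0.6,0,0,0,-0.2],[0.02,0.01,0.6,0,0,0,-0.2],[0.02,0.01,0.6,0,0,0,-0.2],[0,0,0.6,0,0,0,-0.2],[0,0,0.55,0,0,0,-0.2]]]' 60
python3 -m inch '[[[0,0,0,0,0,0,-0.1],[0,0,0,0,0,0,0.2],[0,0,0,0,0,0,0.5],[0,0,0,0,0,0,1],[0,0,0,0,0,0,1],[0,0,0,0,0,0,1],[0,0,0,0,0,0,1],[0,0,0,0,0,0,1]]]' 60
python3 -m inch '[[[0,0,-0.5,0,0,0,1],[0,0,-0.7,0,0,0,1],[0,0,-0.8,0,0,0,1],[0,0,-0.8,0,0,0,1],[0,0,-0.8,0,0,0,1],[0,0,-0.8,0,0,0,1],[0,0,-0.6,0,0,0,1],[0,0,0,0,0,0,1]]]' 60
python3 - <<'E'
from h import *
st()
for c in ['top','scene']:
  f=arm.grab_frame(c)
  for n in ['brush','brush_grip']:
    r=arm.place_of(c,n); print(n,c,[(np.round(x['point'],4).tolist(),round(x['confidence'],2)) for x in r[:2]])
cv2.imwrite('pics/sc1.png',cv2.resize(f[50:250,120:440],None,fx=2.5,fy=2.5)[:,:,::-1])
E
```

```text
t: 6.52
ee_pos: [0.4611, 0.239, 0.2131]
tool_rot: [[0.999, 0.053, 0.0], [0.053, -0.999, -0.0], [0.0, 0.0, -1.0]]
ft_force: [-0.1, 1.1, 0.1]
grip_width: 0.603
grip_force: 0.0
t: 7.18
ee_pos: [0.4612, 0.2391, 0.2143]
tool_rot: [[0.999, 0.053, 0.001], [0.053, -0.999, 0.0], [0.001, -0.0, -1.0]]
ft_force: [-0.6, 0.5, 5.9]
grip_width: 0.224
grip_force: 59.5
t: 7.85
ee_pos: [0.4616, 0.2393, 0.3164]
tool_rot: [[0.999, 0.053, 0.004], [0.053, -0.999, 0.001], [0.004, -0.001, -1.0]]
ft_force: [0.9, 0.0, -0.6]
grip_width: 0.223
grip_force: 58.8
7.85 [0.4616 0.2393 0.3164] [[0.999, 0.053, 0.004], [0.053, -0.999, 0.001], [0.004, -0.001, -1.0]] [ 0.9  0.  -0.6] 0.223 58.8 [ 0.35  0.35  1.79 -0.    1.01  1.86]
brush top [([0.5173, 0.245, 0.1033], 0.85)]
brush_grip top [([0.4623, 0.2393, 0.1601], 0.9), ([0.4815, -0.0654, -0.0019], 0.42)]
brush scene [([0.5177, 0.2382, 0.0973], 0.88)]
brush_grip scene []
```

View pics/sc1.png

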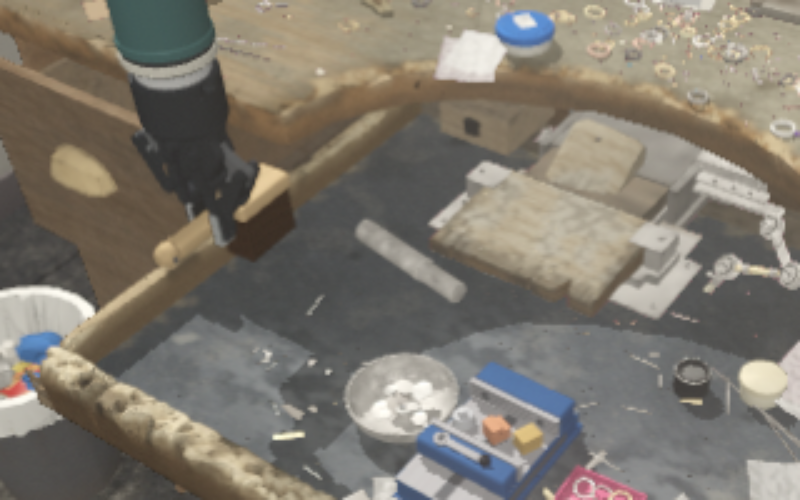

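The brush is held level by the neck, at (235,205) in the crop. Now to carry it past the vice and turn it to point along +y.

```bash
python3 -m inch '[[[0,0.94,0,0,0,0,1],[0,0.94,0,0,0,0,1],[0,0.94,0,0,0,0,1],[0,0.94,0,0,0,0,1],[0,0.94,0,0,0,0,1],[0,0.94,0,0,0,0,1],[0,0.94,0,0,0,0,1],[0,0.94,0,0,0,0,1]]]' 60
python3 -m inch '[[[0,0.94,0,0,0,0,1],[0,0.94,0,0,0,0,1],[0,0.94,0,0,0,0,1],[0,0.94,0,0,0,0,1],[0,0.94,0,0,0,0,1],[0,0.94,0,0,0,0,1],[0,0.94,0,0,0,0,1],[0,0.94,0,0,0,0,1]]]' 60
python3 -m inch '[[[0,0.94,0,0,0,0,1],[0,0.94,0,0,0,0,1],[0,0.94,0,0,0,0,1],[0,0.94,0,0,0,0,1],[0,0.94,0,0,0,0,1],[0,0.94,0,0,0,0,1],[0,0.94,0,0,0,0,1],[0,0.94,0,0,0,0,1]]]' 60
python3 -m inch '[[[0,0,0,0,0,-0.78,1],[0,0,0,0,0,-0.78,1],[0,0,0,0,0,-0.78,1],[0,0,0,0,0,-0.78,1],[0,0,0,0,0,-0.78,1],[0,0,0,0,0,-0.78,1],[0,0,0,0,0,-0.78,1],[0,0,0,0,0,-0.78,1]]]' 60
python3 -m inch '[[[0,0,0,0,0,-0.78,1],[0,0,0,0,0,-0.78,1],[0,0,0,0,0,-0.78,1],[0,0,0,0,0,-0.78,1],[0,0,0,0,0,-0.78,1],[0,0,0,0,0,-0.78,1],[0,0,0,0,0,-0.78,1],[0,0,0,0,0,-0.78,1]]]' 60
python3 - <<'E'
from h import *
go([.478,-.213,.249],-0.8)
for c in ['top','scene']:
  f=arm.grab_frame(c)
  for n in ['brush','brush_grip']:
    r=arm.place_of(c,n); print(n,c,[(np.round(x['point'],4).tolist(),round(x['confidence'],2)) for x in r[:2]])
  for r in arm.regions_of(c,'brush')[:1]:
    if c=='top':
      ys,xs=np.nonzero(r['region']); w=pix2world('top',np.c_[xs,ys],.168)[:,:2]; print(cv2.minAreaRect((w*1000).astype(np.float32)))
E
```

```text
t: 8.82
ee_pos: [0.4685, 0.0879, 0.313]
tool_rot: [[0.999, 0.053, -0.002], [0.053, -0.999, -0.0], [-0.002, 0.0, -1.0]]
ft_force: [0.4, -0.1, -1.7]
grip_width: 0.226
grip_force: 58.9
t: 9.48
ee_pos: [0.4764, -0.0623, 0.3129]
tool_rot: [[0.999, 0.053, -0.002], [0.053, -0.999, 0.0], [-0.002, -0.0, -1.0]]
ft_force: [0.2, 0.6, -1.3]
grip_width: 0.219
grip_force: 58.8
t: 10.15
ee_pos: [0.4844, -0.2124, 0.3129]
tool_rot: [[0.999, 0.053, -0.001], [0.053, -0.999, 0.001], [-0.001, -0.001, -1.0]]
ft_force: [0.2, 0.0, -0.5]
grip_width: 0.22
grip_force: 58.9
t: 10.82
ee_pos: [0.4844, -0.2115, 0.3128]
tool_rot: [[0.692, 0.722, -0.002], [0.722, -0.692, 0.001], [-0.001, -0.002, -1.0]]
ft_force: [-0.4, 0.3, -0.9]
grip_width: 0.218
grip_force: 59.0
t: 11.48
ee_pos: [0.4844, -0.2115, 0.3128]
tool_rot: [[0.016, 1.0, -0.001], [1.0, -0.016, 0.001], [0.001, -0.002, -1.0]]
ft_force: [-0.1, -0.7, -1.4]
grip_width: 0.222
grip_force: 59.0
11.48 [ 0.4844 -0.2115  0.3128] [[0.016, 1.0, -0.001], [1.0, -0.016, 0.001], [0.001, -0.002, -1.0]] [-0.1 -0.7 -1.4] 0.222 59.0 [-0.54  0.36  1.77 -0.    1.01 -0.53]
units [-0.08 -0.31  3.19]
yaw now -0.92 az units -0.02
brush top [([0.4854, -0.1524, 0.0982], 0.57)]
brush_grip top []
((483.2680358886719, -141.68455505371094), (39.825538635253906, 48.68222427368164), 0.6417590975761414)
brush scene [([0.4854, -0.1577, 0.0993], 0.65)]
brush_grip scene [([0.49, -0.2153, 0.1613], 0.72)]
```

```bash
python3 -m inch '[[[0,-0.2,0.4,0,0,0,1],[0,0,0.5,0,0,0,1],[0,0,0.5,0,0,0,1],[0,0,0.5,0,0,0,1],[0,0,0.5,0,0,0,1],[0,0,0.5,0,0,0,1],[0,0,0.35,0,0,0,1],[0,0,0,0,0,0,1]]]' 60
python3 - <<'E'
from h import *
st()
f=arm.grab_frame('top'); g=arm.grab_frame('scene')
a=cv2.resize(f[170:250,290:400],None,fx=5,fy=5,interpolation=2)[:,:,::-1]; b=cv2.resize(g[170:280,270:400],None,fx=5,fy=5,interpolation=2)[:,:,::-1]
cv2.imwrite('pics/low.png',cv2.resize(np.hstack([cv2.resize(a,(600,436)),cv2.resize(b,(515,436))]),(800,313)))
for c in ['top','scene']:
    r=arm.place_of(c,'brush'); print(c,[(np.round(x['point'],4).tolist(),round(x['confidence'],2)) for x in r[:2]])
E
```

```text
t: 12.55
ee_pos: [0.48, -0.2112, 0.2468]
tool_rot: [[0.021, 1.0, -0.003], [1.0, -0.021, 0.002], [0.002, -0.003, -1.0]]
ft_force: [-0.3, 0.9, -1.3]
grip_width: 0.22
grip_force: 59.0
12.55 [ 0.48   -0.2112  0.2468] [[0.021, 1.0, -0.003], [1.0, -0.021, 0.002], [0.002, -0.003, -1.0]] [-0.3  0.9 -1.3] 0.22 59.0 [-0.55  0.45  1.84 -0.    0.86 -0.53]
top [([0.4789, -0.154, 0.0353], 0.51)]
scene [([0.4782, -0.1539, 0.0323], 0.62)]
```

View pics/low.png

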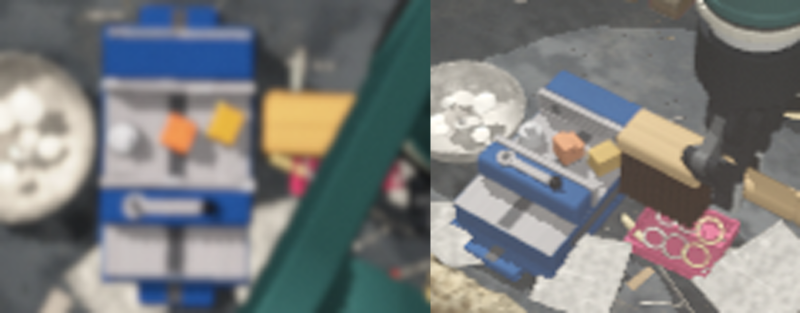

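The brush stands level just outside the slot's -y end. Its front is about 10 mm from the brass piece and it is centred on the slot. Next is the sweep.

```bash
python3 -m inch '[[[0.2,0,0,0,0,0,1],[0.25,0,0,0,0,0,1],[0.25,0,0,0,0,0,1],[0.25,0,0,0,0,0,1],[0.25,0,0,0,0,0,1],[0.25,0,0,0,0,0,1],[0.25,0,0,0,0,0,1],[0.25,0,0,0,0,0,1]]]' 60
python3 -m inch '[[[0.25,0,0,0,0,0,1],[0.25,0,0,0,0,0,1],[0.25,0,0,0,0,0,1],[0.25,0,0,0,0,0,1],[0.25,0,0,0,0,0,1],[0.25,0,0,0,0,0,1],[0.25,0,0,0,0,0,1],[0.25,0,0,0,0,0,1]]]' 60
python3 - <<'E'
from h import *
st()
f=arm.grab_frame('top'); g=arm.grab_frame('scene')
a=cv2.resize(f[170:250,260:370],None,fx=5,fy=5,interpolation=2)[:,:,::-1]; b=cv2.resize(g[170:280,250:380],None,fx=5,fy=5,interpolation=2)[:,:,::-1]
cv2.imwrite('pics/mid.png',cv2.resize(np.hstack([cv2.resize(a,(600,436)),cv2.resize(b,(515,436))]),(800,313)))
for c in ['top','scene']:
  for n in ['brush','brass_offcut','copper_offcut','silver_button','bowl']:
    r=arm.place_of(c,n); print(n,c,[(np.round(x['point'],4).tolist(),round(x['confidence'],2)) for x in r[:2]])
E
```

```text
t: 13.42
ee_pos: [0.4815, -0.1721, 0.2489]
tool_rot: [[0.02, 1.0, 0.0], [1.0, -0.02, -0.0], [-0.0, 0.0, -1.0]]
ft_force: [-0.1, -1.2, -0.6]
grip_width: 0.222
grip_force: 59.1
t: 14.08
ee_pos: [0.4822, -0.132, 0.2487]
tool_rot: [[0.021, 1.0, -0.0], [1.0, -0.021, 0.0], [0.0, -0.0, -1.0]]
ft_force: [0.4, -1.7, 0.5]
grip_width: 0.221
grip_force: 59.1
14.08 [ 0.4822 -0.132   0.2487] [[0.021, 1.0, -0.0], [1.0, -0.021, 0.0], [0.0, -0.0, -1.0]] [ 0.4 -1.7  0.5] 0.221 59.1 [-0.41  0.42  1.89 -0.    0.83 -0.38]
brush top [([0.4798, -0.0734, 0.0361], 0.52)]
brass_offcut top [([0.4821, -0.0702, 0.0347], 0.44), ([0.4824, -0.031, 0.0264], 0.43)]
copper_offcut top [([0.469, -0.0168, 0.0249], 0.38)]
silver_button top [([0.4887, 0.0259, 0.0182], 0.48)]
bowl top [([0.4749, 0.0429, 0.0029], 0.79)]
brush scene [([0.4847, -0.0711, 0.0345], 0.72)]
brass_offcut scene [([0.4784, -0.0316, 0.0297], 0.44)]
copper_offcut scene [([0.4763, -0.0099, 0.028], 0.54)]
silver_button scene [([0.492, 0.0306, 0.0171], 0.54)]
bowl scene [([0.4737, 0.0441, 0.0046], 0.65), ([0.4803, -0.0323, 0.0291], 0.23)]
```

View pics/mid.png

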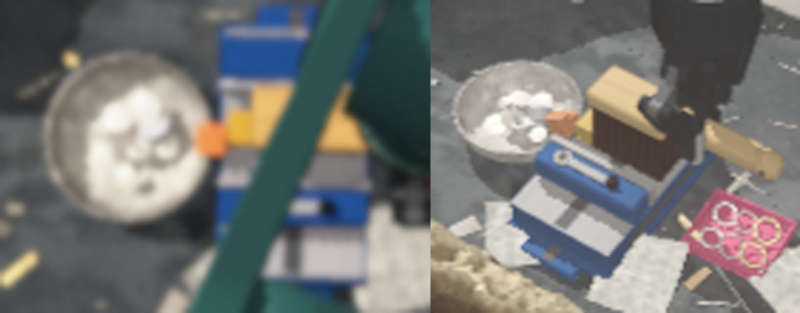

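The silver button is in the bowl, the copper is at the rim, and the brass is just ahead of the bristles. I'll carry on sweeping.

```bash
python3 -m inch '[[[0.25,0,0,0,0,0,1],[0.25,0,0,0,0,0,1],[0.25,0,0,0,0,0,1],[0.25,0,0,0,0,0,1],[0.25,0,0,0,0,0,1],[0.25,0,0,0,0,0,1],[0.25,0,0,0,0,0,1],[0.25,0,0,0,0,0,1]]]' 60
python3 -m inch '[[[0.25,0,0,0,0,0,1],[0.25,0,0,0,0,0,1],[0.25,0,0,0,0,0,1],[0.2,0,0,0,0,0,1],[0,0,0,0,0,0,1],[0,0,0,0,0,0,1],[0,0,0,0,0,0,1],[0,0,0,0,0,0,1]]]' 60
python3 - <<'E'
from h import *
st()
f=arm.grab_frame('top'); g=arm.grab_frame('scene')
a=cv2.resize(f[170:250,260:370],None,fx=5,fy=5,interpolation=2)[:,:,::-1]; b=cv2.resize(g[170:280,250:380],None,fx=5,fy=5,interpolation=2)[:,:,::-1]
cv2.imwrite('pics/end.png',cv2.resize(np.hstack([cv2.resize(a,(600,436)),cv2.resize(b,(515,436))]),(800,313)))
for c in ['top','scene']:
  for n in ['brush','brass_offcut','copper_offcut','silver_button','bowl']:
    r=arm.place_of(c,n); print(n,c,[(np.round(x['point'],4).tolist(),round(x['confidence'],2)) for x in r[:2]])
E
```

```text
t: 15.35
ee_pos: [0.483, -0.0919, 0.2487]
tool_rot: [[0.02, 1.0, -0.0], [1.0, -0.02, -0.0], [-0.0, -0.0, -1.0]]
ft_force: [0.2, -1.6, -0.9]
grip_width: 0.221
grip_force: 59.0
t: 16.02
ee_pos: [0.485, -0.0741, 0.25]
tool_rot: [[0.021, 1.0, 0.004], [1.0, -0.021, -0.002], [-0.002, 0.004, -1.0]]
ft_force: [0.2, -4.4, 8.4]
grip_width: 0.225
grip_force: 60.2
16.02 [ 0.485  -0.0741  0.25  ] [[0.021, 1.0, 0.004], [1.0, -0.021, -0.002], [-0.002, 0.004, -1.0]] [ 0.2 -4.4  8.4] 0.225 60.2 [-0.29  0.41  1.91 -0.    0.82 -0.27]
brush top [([0.4891, -0.0143, 0.0375], 0.51), ([0.4743, 0.0443, 0.0015], 0.3)]
brass_offcut top []
copper_offcut top []
silver_button top [([0.4915, 0.0546, 0.012], 0.44)]
bowl top [([0.4762, 0.0401, -0.0022], 0.84)]
brush scene [([0.4838, -0.0169, 0.037], 0.6)]
brass_offcut scene [([0.4788, 0.0174, 0.0252], 0.45)]
copper_offcut scene [([0.42, -0.0688, 0.0435], 0.69), ([0.4761, 0.0298, 0.0261], 0.5)]
silver_button scene []
bowl scene [([0.4735, 0.0412, 0.0061], 0.89)]
```

View pics/end.png

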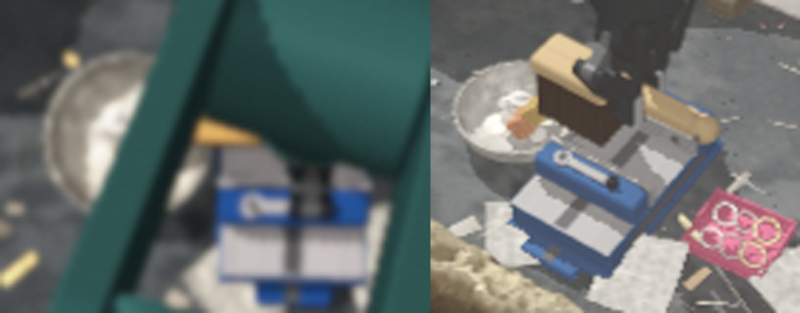

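The slot is clear and all three pieces are over the bowl, but the brush is pressing on a piece with about 8 N. I'll lift straight up, let them settle and look.

```bash
python3 -m inch '[[[0,0,-0.15,0,0,0,1],[0,0,-0.3,0,0,0,1],[0,0,-0.5,0,0,0,1],[0,0,-0.6,0,0,0,1],[0,0,-0.6,0,0,0,1],[0,0,-0.6,0,0,0,1],[0,0,-0.6,0,0,0,1],[0,0,0,0,0,0,1]]]' 60
python3 - <<'E'
from h import *
st()
g=arm.grab_frame('scene')
cv2.imwrite('pics/lift.png',cv2.resize(g[150:270,240:400],None,fx=4,fy=4,interpolation=2)[:,:,::-1])
for c in ['scene']:
  for n in ['brush','brass_offcut','copper_offcut','silver_button','bowl']:
    r=arm.place_of(c,n); print(n,c,[(np.round(x['point'],4).tolist(),round(x['confidence'],2)) for x in r[:2]])
E
```

```text
t: 17.28
ee_pos: [0.4841, -0.0735, 0.3181]
tool_rot: [[0.02, 1.0, 0.003], [1.0, -0.02, -0.001], [-0.001, 0.003, -1.0]]
ft_force: [1.1, -0.2, -0.6]
grip_width: 0.225
grip_force: 59.0
17.28 [ 0.4841 -0.0735  0.3181] [[0.02, 1.0, 0.003], [1.0, -0.02, -0.001], [-0.001, 0.003, -1.0]] [ 1.1 -0.2 -0.6] 0.225 59.0 [-0.29  0.3   1.85  0.    0.99 -0.27]
brush scene [([0.4838, -0.0203, 0.1035], 0.71)]
brass_offcut scene [([0.4845, 0.0112, 0.013], 0.58)]
copper_offcut scene [([0.4798, 0.0218, 0.0188], 0.53)]
silver_button scene [([0.4875, 0.0582, 0.0148], 0.47)]
bowl scene [([0.4717, 0.0434, 0.0039], 0.65)]
```

View pics/lift.png

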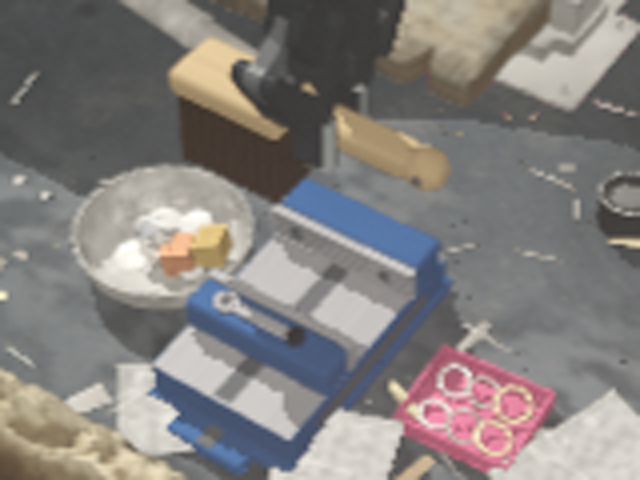

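All three pieces lie in the bowl at about (190,248) and the slot is empty. Now I'll turn the brush back and set it down at its original spot.

```bash
python3 -m inch '[[[0,0,0,0,0,0.78,1],[0,0,0,0,0,0.78,1],[0,0,0,0,0,0.78,1],[0,0,0,0,0,0.78,1],[0,0,0,0,0,0.78,1],[0,0,0,0,0,0.78,1],[0,0,0,0,0,0.78,1],[0,0,0,0,0,0.78,1]]]' 60
python3 -m inch '[[[0,0,0,0,0,0.78,1],[0,0,0,0,0,0.78,1],[0,0,0,0,0,0.78,1],[0,0,0,0,0,0.78,1],[0,0,0,0,0,0.78,1],[0,0,0,0,0,0.78,1],[0,0,0,0,0,0.78,1],[0,0,0,0,0,0.78,1]]]' 60
python3 -m inch '[[[0,-0.95,0,0,0,0,1],[0,-0.95,0,0,0,0,1],[0,-0.95,0,0,0,0,1],[0,-0.95,0,0,0,0,1],[0,-0.95,0,0,0,0,1],[0,-0.95,0,0,0,0,1],[0,-0.95,0,0,0,0,1],[0,-0.95,0,0,0,0,1]]]' 60
python3 -m inch '[[[0,-0.95,0,0,0,0,1],[0,-0.95,0,0,0,0,1],[0,-0.95,0,0,0,0,1],[0,-0.95,0,0,0,0,1],[0,-0.95,0,0,0,0,1],[0,-0.95,0,0,0,0,1],[0,-0.95,0,0,0,0,1],[0,-0.95,0,0,0,0,1]]]' 60
python3 -c "
from h import *
go([.465,.235,.2165],-87)"
```

```text
t: 18.25
ee_pos: [0.4832, -0.0735, 0.315]
tool_rot: [[0.699, 0.715, -0.002], [0.715, -0.699, 0.0], [-0.001, -0.001, -1.0]]
ft_force: [1.4, -0.1, -1.9]
grip_width: 0.224
grip_force: 58.9
t: 18.92
ee_pos: [0.4832, -0.0734, 0.315]
tool_rot: [[0.999, 0.048, -0.002], [0.048, -0.999, 0.0], [-0.002, -0.001, -1.0]]
ft_force: [-0.1, -0.5, -2.1]
grip_width: 0.224
grip_force: 58.9
t: 19.58
ee_pos: [0.475, 0.0791, 0.315]
tool_rot: [[0.999, 0.052, -0.002], [0.052, -0.999, -0.0], [-0.002, -0.0, -1.0]]
ft_force: [-0.5, -0.3, -1.0]
grip_width: 0.222
grip_force: 59.0
t: 20.25
ee_pos: [0.467, 0.2309, 0.3149]
tool_rot: [[0.999, 0.053, -0.002], [0.053, -0.999, -0.001], [-0.002, 0.001, -1.0]]
ft_force: [-0.2, -1.4, -1.6]
grip_width: 0.224
grip_force: 59.0
20.25 [0.467  0.2309 0.3149] [[0.999, 0.053, -0.002], [0.053, -0.999, -0.001], [-0.002, 0.001, -1.0]] [-0.2 -1.4 -1.6] 0.224 59.0 [ 0.33  0.35  1.78 -0.    1.01  1.84]
units [-0.08 -0.21  4.92]
yaw now -86.99 az units 0.0
```

```bash
python3 -m inch '[[[0,0,0.6,0,0,0,1],[0,0,0.8,0,0,0,1],[0,0,0.8,0,0,0,1],[0,0,0.8,0,0,0,1],[0,0,0.8,0,0,0,1],[0,0,0.5,0,0,0,1],[0,0,0.3,0,0,0,1],[0,0,0.15,0,0,0,1]]]' 60
python3 -m inch '[[[0,0,0.08,0,0,0,1],[0,0,0.04,0,0,0,1],[0,0,0,0,0,0,1],[0,0,0,0,0,0,0.4],[0,0,0,0,0,0,0.1],[0,0,0,0,0,0,-0.2],[0,0,0,0,0,0,-0.2],[0,0,0,0,0,0,-0.2]]]' 20
python3 -m inch '[[[0,0,-0.4,0,0,0,-0.2],[0,0,-0.6,0,0,0,-0.2],[0,0,-0.8,0,0,0,-0.2],[0,0,-0.8,0,0,0,-0.2],[0,0,-0.8,0,0,0,-0.2],[0,0,-0.8,0,0,0,-0.2],[0,0,-0.8,0,0,0,-0.2],[0,0,0,0,0,0,-0.2]]]'
python3 - <<'E'
from h import *
go([.39,-.066,.315],-90)
for c in ['top','scene']:
  g=arm.grab_frame(c)
  for n in ['brush','brush_grip','jaw_back','brass_offcut','copper_offcut','silver_button','bowl']:
    r=arm.place_of(c,n); print(n,c,[(np.round(x['point'],4).tolist(),round(x['confidence'],2)) for x in r[:2]])
E
```

```text
t: 20.92
ee_pos: [0.4672, 0.2299, 0.2196]
tool_rot: [[0.999, 0.052, -0.002], [0.052, -0.999, -0.001], [-0.002, 0.001, -1.0]]
ft_force: [0.2, 0.4, -1.0]
grip_width: 0.221
grip_force: 59.0
t: 21.58
ee_pos: [0.4676, 0.2301, 0.2185]
tool_rot: [[0.999, 0.053, 0.0], [0.053, -0.999, 0.0], [0.0, -0.0, -1.0]]
ft_force: [-0.9, -0.9, -1.2]
grip_width: 0.597
grip_force: 0.0
t: 22.25
ee_pos: [0.4686, 0.2305, 0.3217]
tool_rot: [[0.999, 0.053, 0.005], [0.053, -0.999, 0.002], [0.005, -0.001, -1.0]]
ft_force: [1.1, 0.3, 0.3]
grip_width: 0.603
grip_force: 0.0
22.25 [0.4686 0.2305 0.3217] [[0.999, 0.053, 0.005], [0.053, -0.999, 0.002], [0.005, -0.001, -1.0]] [1.1 0.3 0.3] 0.603 0.0 [ 0.32  0.34  1.78 -0.    1.02  1.84]
units [-4.71 14.6   0.29]
yaw now -86.98 az units 0.44
brush top [([0.5219, 0.2349, 0.001], 0.62)]
brush_grip top [([0.4709, 0.2304, 0.0593], 0.92)]
jaw_back top [([0.425, -0.0651, 0.0468], 0.68)]
brass_offcut top [([0.4887, 0.0131, 0.0057], 0.64), ([0.4758, 0.044, -0.0015], 0.21)]
copper_offcut top [([0.4746, 0.0194, 0.0146], 0.59), ([0.4756, 0.0438, 0.0017], 0.27)]
silver_button top [([0.4876, 0.0558, 0.014], 0.58)]
bowl top [([0.4773, 0.0448, 0.0007], 0.92)]
brush scene [([0.5237, 0.2315, -0.0017], 0.95)]
brush_grip scene [([0.4672, 0.2333, 0.0616], 0.75), ([0.418, -0.0692, 0.0427], 0.47)]
jaw_back scene [([0.4224, -0.0688, 0.0448], 0.81)]
brass_offcut scene [([0.4842, 0.0125, 0.0139], 0.63)]
copper_offcut scene []
silver_button scene [([0.4846, 0.0577, 0.0145], 0.47)]
bowl scene [([0.4739, 0.0437, 0.0052], 0.9), ([0.478, 0.0224, 0.0195], 0.18)]
```

```bash
python3 -m inch '[[[-0.26,0.92,0,0,0,0,0],[-0.26,0.92,0,0,0,0,0.5],[-0.26,0.92,0,0,0,0,1],[-0.26,0.92,0,0,0,0,1],[-0.26,0.92,0,0,0,0,1],[-0.26,0.92,0,0,0,0,1],[-0.26,0.92,0,0,0,0,1],[-0.26,0.92,0,0,0,0,1]]]' 20
python3 -m inch '[[[-0.26,0.92,0,0,0,0,1],[-0.26,0.92,0,0,0,0,1],[-0.26,0.92,0,0,0,0,1],[-0.26,0.92,0,0,0,0,1],[-0.26,0.92,0,0,0,0,1],[-0.26,0.92,0,0,0,0,1],[-0.26,0.92,0,0,0,0,1],[-0.26,0.92,0,0,0,0.55,1]]]'
python3 -m inch '[[[0,0,0.3,0,0,0,1],[0,0,0.5,0,0,0,1],[0,0,0.5,0,0,0,1],[0,0,0.5,0,0,0,1],[0,0,0.5,0,0,0,1],[0,0,0.3,0,0,0,1],[0,0,0,0,0,0,1],[0,0,0,0,0,0,1]]]'
python3 - <<'E'
from h import *
go([.400,-.067,.209],-90.8)
f=arm.grab_frame('top'); g=arm.grab_frame('scene')
b=cv2.resize(g[140:280,240:400],(640,560),interpolation=2)[:,:,::-1]
cv2.imwrite('pics/push.png',b)
E
```

```text
t: 23.72
ee_pos: [0.4334, 0.08, 0.3184]
tool_rot: [[0.999, 0.053, 0.0], [0.053, -0.999, -0.0], [0.0, 0.0, -1.0]]
ft_force: [-0.1, -0.4, 0.8]
grip_width: 0.001
grip_force: 0.0
t: 24.38
ee_pos: [0.3996, -0.0692, 0.3185]
tool_rot: [[1.0, -0.013, 0.0], [-0.013, -1.0, -0.0], [0.0, 0.0, -1.0]]
ft_force: [-0.1, -0.8, -0.7]
grip_width: -0.004
grip_force: 0.0
t: 25.05
ee_pos: [0.3999, -0.068, 0.2661]
tool_rot: [[1.0, -0.013, -0.001], [-0.013, -1.0, 0.0], [-0.001, -0.0, -1.0]]
ft_force: [0.2, 0.8, -0.2]
grip_width: 0.0
grip_force: 0.0
25.05 [ 0.3999 -0.068   0.2661] [[1.0, -0.013, -0.001], [-0.013, -1.0, 0.0], [-0.001, -0.0, -1.0]] [ 0.2  0.8 -0.2] 0.0 0.0 [-0.34  0.29  2.07 -0.    0.78  1.24]
units [ 0.01 -0.05  2.86]
yaw now -90.73 az units 0.01
```

View pics/push.png

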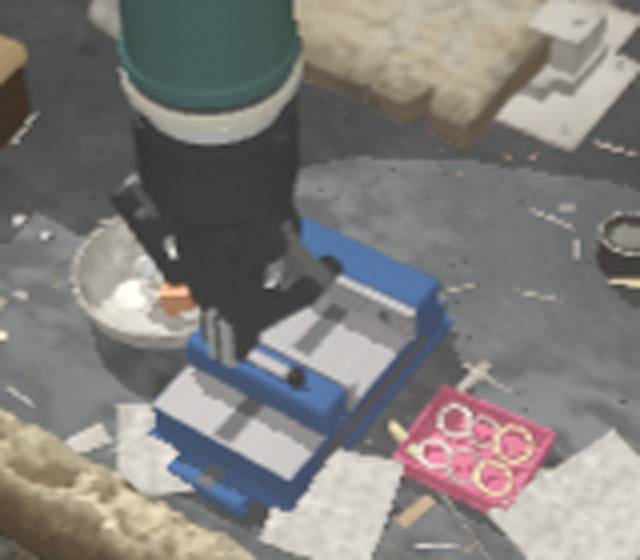

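```bash
python3 -m inch '[[[0,0,0.4,0,0,0,1],[0,0,0.5,0,0,0,1],[0,0,0.5,0,0,0,1],[0,0,0.5,0,0,0,1],[0,0,0.4,0,0,0,1],[0,0,0.3,0,0,0,1],[0,0,0.2,0,0,0,1],[0,0,0,0,0,0,1]]]'
python3 -m inch '[[[0.2,0,0,0,0,0,1],[0.2,0,0,0,0,0,1],[0.2,0,0,0,0,0,1],[0.2,0,0,0,0,0,1],[0.2,0,0,0,0,0,1],[0.2,0,0,0,0,0,1],[0.2,0,0,0,0,0,1],[0.2,0,0,0,0,0,1]]]'
```

```text
t: 25.82
ee_pos: [0.3997, -0.0683, 0.2097]
tool_rot: [[1.0, -0.013, -0.001], [-0.013, -1.0, 0.0], [-0.001, -0.0, -1.0]]
ft_force: [0.3, -0.8, -0.3]
grip_width: 0.003
grip_force: 0.0
t: 26.48
ee_pos: [0.432, -0.0686, 0.2103]
tool_rot: [[1.0, -0.013, -0.001], [-0.013, -1.0, 0.0], [-0.001, -0.0, -1.0]]
ft_force: [-4.7, -0.5, 3.2]
grip_width: 0.0
grip_force: 2.3
```

```bash
python3 -m inch '[[[0.2,0,0,0,0,0,1],[0.2,0,0,0,0,0,1],[0.2,0,0,0,0,0,1],[0.2,0,0,0,0,0,1],[0.2,0,0,0,0,0,1],[0.15,0,0,0,0,0,1],[0.1,0,0,0,0,0,1],[0,0,0,0,0,0,1]]]'
python3 -m inch '[[[0.06,0,0,0,0,0,1],[0.06,0,0,0,0,0,1],[0.06,0,0,0,0,0,1],[0.06,0,0,0,0,0,1],[0.06,0,0,0,0,0,1],[0,0,0,0,0,0,1],[0,0,0,0,0,0,1],[0,0,0,0,0,0,1]]]'
```

```text
t: 27.15
ee_pos: [0.4575, -0.0691, 0.2102]
tool_rot: [[1.0, -0.013, 0.001], [-0.013, -1.0, -0.0], [0.001, 0.0, -1.0]]
ft_force: [-1.4, 2.1, -0.7]
grip_width: -0.001
grip_force: 1.2
t: 27.82
ee_pos: [0.463, -0.0692, 0.2103]
tool_rot: [[1.0, -0.013, 0.0], [-0.013, -1.0, -0.0], [0.0, 0.0, -1.0]]
ft_force: [-3.1, 1.3, -0.8]
grip_width: 0.003
grip_force: 1.5
```

Still only friction force, so I'll keep pushing in small steps until the force rises.

```bash
python3 -m inch '[[[0.06,0,0,0,0,0,1],[0.06,0,0,0,0,0,1],[0.06,0,0,0,0,0,1],[0.06,0,0,0,0,0,1],[0.06,0,0,0,0,0,1],[0,0,0,0,0,0,1],[0,0,0,0,0,0,1],[0,0,0,0,0,0,1]]]'
```

```text
t: 28.48
ee_pos: [0.4651, -0.0691, 0.21]
tool_rot: [[1.0, -0.012, -0.01], [-0.012, -1.0, 0.001], [-0.01, -0.001, -1.0]]
ft_force: [-15.8, -3.7, 13.0]
grip_width: 0.003
grip_force: 7.9
```

```bash
python3 -m inch '[[[0.05,0,0,0,0,0,1],[0,0,0,0,0,0,1],[0,0,0,0,0,0,1],[-0.3,0,0,0,0,0,1],[-0.5,0,0,0,0,0,1],[-0.5,0,0,0,0,0,1],[0,0,0,0,0,0,1],[0,0,0,0,0,0,1]]]'
python3 -m inch '[[[0,0,-0.5,0,0,0,1],[0,0,-0.8,0,0,0,1],[0,0,-0.9,0,0,0,1],[0,0,-0.9,0,0,0,1],[0,0,-0.9,0,0,0,1],[0,0,-0.9,0,0,0,1],[0,0,-0.9,0,0,0,1],[0,0,0,0,0,0,1]]]'
python3 - <<'E'
from h import *
st()
f=arm.grab_frame('top'); g=arm.grab_frame('scene')
a=cv2.resize(f[160:260,190:400],(800,381),interpolation=2)[:,:,::-1]; b=cv2.resize(g[140:280,180:400],(346,220),interpolation=2)[:,:,::-1]
c=np.zeros((601,800,3),np.uint8)[:600]; c[:380]=a[:380]; c[380:]=0; c[380:600,:346]=b
cv2.imwrite('pics/fin.png',c)
for c in ['top','scene']:
  for n in ['brush','brush_grip','jaw_back','brass_offcut','copper_offcut','silver_button','bowl','ring_tray','abrasive_roll']:
    r=arm.place_of(c,n); print(n,c,[(np.round(x['point'],4).tolist(),round(x['confidence'],2)) for x in r[:1]])
E
```

```text
t: 29.15
ee_pos: [0.4438, -0.0691, 0.2105]
tool_rot: [[1.0, -0.014, 0.001], [-0.014, -1.0, -0.0], [0.001, 0.0, -1.0]]
ft_force: [-0.1, -0.2, 0.1]
grip_width: -0.005
grip_force: 0.0
t: 29.82
ee_pos: [0.446, -0.0694, 0.3296]
tool_rot: [[1.0, -0.013, 0.007], [-0.013, -1.0, -0.002], [0.007, 0.002, -1.0]]
ft_force: [1.4, -0.4, 0.3]
grip_width: -0.004
grip_force: 0.0
29.82 [ 0.446  -0.0694  0.3296] [[1.0, -0.013, 0.007], [-0.013, -1.0, -0.002], [0.007, 0.002, -1.0]] [ 1.4 -0.4  0.3] -0.004 0.0 [-0.31  0.24  1.91 -0.    0.98  1.28]
brush top [([0.524, 0.2338, -0.0037], 0.6)]
brush_grip top [([0.4663, 0.2281, 0.0588], 0.6)]
jaw_back top []
brass_offcut top []
copper_offcut top []
silver_button top [([0.4882, 0.0567, 0.0112], 0.42)]
bowl top [([0.477, 0.0406, -0.0014], 0.84)]
ring_tray top []
abrasive_roll top [([0.5064, -0.3008, 0.0023], 0.75)]
brush scene [([0.5251, 0.2292, 0.0034], 0.87)]
brush_grip scene [([0.4666, 0.2332, 0.0606], 0.69)]
jaw_back scene [([0.4759, -0.0698, 0.0427], 0.71)]
brass_offcut scene [([0.4833, 0.0132, 0.0122], 0.6)]
copper_offcut scene [([0.4794, 0.0186, 0.0166], 0.63)]
silver_button scene [([0.5125, -0.3058, -0.001], 0.69)]
bowl scene [([0.4715, 0.0411, 0.0016], 0.87)]
ring_tray scene [([0.4705, -0.1798, -0.0052], 0.93)]
abrasive_roll scene [([0.5108, -0.304, -0.0022], 0.64)]
```

View pics/fin.png

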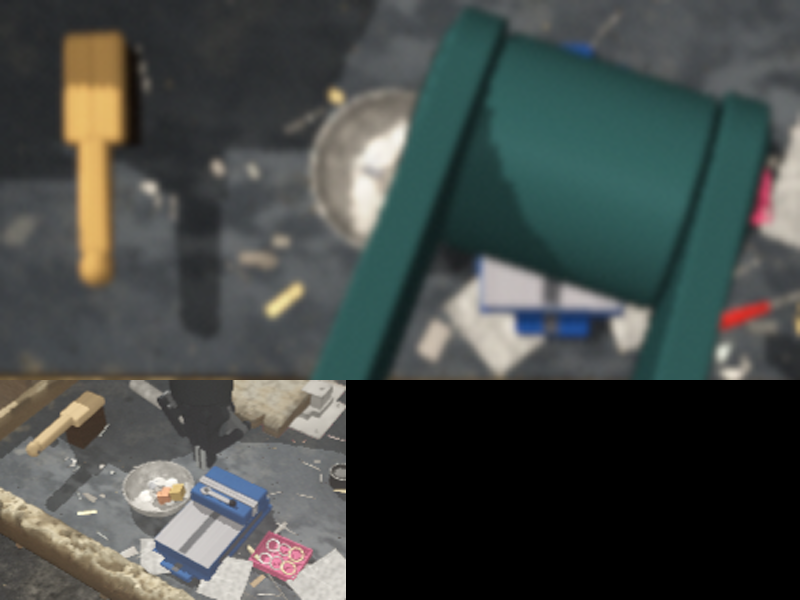

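The final view shows the jaws face to face, the brush standing on the tray at (95,90) and the pieces in the bowl.

```bash
python3 -c "
from rig import arm
print(arm.hand_in())"
```

```text
the job is handed in; nothing more can be done
None
```

I've handed the job in: all three off-cuts are in the scrap bowl, the brush is standing on the tray floor clear of the vice and bowl, and the vice is shut; the hand-in gave no verdict.

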